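# Scoop the big wooden balls out of the bead tray

## Task

Using the slotted scoop, scoop the three big wooden balls out of the tray, let the small beads fall through so that all of them stay in the tray, and tip the balls into the bowl. Then stand the scoop upright on the table again. Do not touch balls or beads with the fingers, and leave the jars where they are.

Things in the scene. Friction and masses are not known exactly. Their poses are not given: they have to be found in the camera images.
- scoop: loose polished steel slotted scoop, 160 g, standing on the table, nose roughly towards the robot. Origin on its underside below the handle; x to the open nose, y across, z up. Floor: four 4 mm round bars along x at y = +-12.5, +-37.5 mm, x = -18 to 127 mm (21 mm gaps: beads fall through, balls stay). Back plate at x = 14 to 18, to z = 40 mm.
- scoop_grip (a point): where to grip the scoop's handle: an upright wooden bar, 22 mm along the scoop's x, 18 mm across its y, from 8 to 150 mm above its underside; this point is on its axis, 122 mm above the underside. Fingers here stay above balls and rims. Axes as the scoop.
- scoop_nose (a point): middle of the scoop's nose, 125 mm ahead of the handle axis, 2 mm above the underside, between the bar tips. No front lip. Side rails: 4 mm bars at y = +-52 mm, 22 mm up, sloping down and out towards the nose to y = +-58 mm, 3 mm up (120 mm wide overall). Axes as the scoop.
- tray: fixed varnished wooden tray, 282 x 144 mm, walls 6 mm, rim 50 mm above the table; inside 270 (x) by 132 (y) mm, floor 8 mm above the table. Origin: centre of its underside; x along its length, -x end nearer the robot. All balls and beads start at x = -135 to -25 mm; the rest is empty. Tray and bowl stand either side of the scoop, either way round.
- bowl: fixed white round bowl, 190 mm across its mouth, rim 65 mm above the table, wall 5 mm; inside it curves down to the middle. Origin at the centre of its underside, z up.
- ball1: loose smooth varnished wooden ball, 46 mm diameter, 40 g, one of three alike; starts on the tray's floor in the tray's end nearer the robot. Origin at its centre; its axes mean nothing (it rolls).
- ball2: loose smooth varnished wooden ball, 46 mm diameter, 40 g, one of three alike; starts on the tray's floor in the tray's end nearer the robot. Origin at its centre; its axes mean nothing (it rolls).
- ball3: loose smooth varnished wooden ball, 46 mm diameter, 40 g, one of three alike; starts on the tray's floor in the tray's end nearer the robot. Origin at its centre; its axes mean nothing (it rolls).
- bead1: loose small metal bead (ball), 16 mm diameter, 12 g, one of four alike; starts on the tray's floor among the wooden balls. Origin at its centre; its axes mean nothing.
- bead2: loose small metal bead (ball), 16 mm diameter, 12 g, one of four alike; starts on the tray's floor among the wooden balls. Origin at its centre; its axes mean nothing.
- bead3: loose small metal bead (ball), 16 mm diameter, 12 g, one of four alike; starts on the tray's floor among the wooden balls. Origin at its centre; its axes mean nothing.
- bead4: loose small metal bead (ball), 16 mm diameter, 12 g, one of four alike; starts on the tray's floor among the wooden balls. Origin at its centre; its axes mean nothing.
- jar1: bystander: loose squat glass jar with a white lid, about 64 mm wide and 60 mm high, standing beyond the work. Origin at the centre of its underside. Not part of the job.
- jar2: bystander: loose squat glass jar with a black lid, about 64 mm wide and 60 mm high, standing beyond the work. Origin at the centre of its underside. Not part of the job.
- jar3: bystander: loose squat glass jar with a white lid, about 64 mm wide and 60 mm high, standing beyond the work. Origin at the centre of its underside. Not part of the job.
Mind the look-alikes: they are no part of the job. Of the things like the scoop, leave any that is blue or orange; of the rest the larger one is meant.

How it is judged:
By the outcome, as a careful person would: the job done as asked, in the order asked, and still so for the second after the job is handed in, with the robot touching nothing.
It also fails if it takes over 64 s, if anything falls off the work surface, if the arm or the gripper's body presses on something with over 40 N, if the wrist force passes 120 N, or if a joint passes its speed limit or range.

## Robot

A 7-joint arm with a two-finger parallel gripper is mounted at the origin on the work surface. World frame = base frame: x ahead of the robot, y to its left, z up, the work surface at z = 0. Lengths are in m, angles in rad, forces in N, time in s.
With the tool pointing down it reaches from about 0.425 to 0.875 m from the base axis. Payload 4.7 kg.
Tool frame: the origin (TCP) lies at the very end of the fingers, on their centre line; the grasp point (between the pads) lies 19 mm behind it; z points along the fingers, y is the line along which they close (so a half turn about z gives the same grasp; the last joint's range is limited). The gripper opens to 87 mm and grips with 3 to 60 N. Pads are 19 mm wide; open, the fingers measure 117 mm over their backs; the gripper's body (75 mm by 190 mm) begins 51 mm behind the grasp point.
Start: joints at [-1.155, 0.321, -0.07, 1.45, 0.023, 1.371, -0.057], TCP at [0.254, 0.598, 0.223] pointing down, gripper open.
Joint ranges: [-2.86, 2.86], [-0.3, 2.09], [-1.38, 1.24], [0.06, 2.45], [-1.56, 4.7], [0.09, 2.05], [-2.69, 2.69]. Speed limits (rad/s): [2.57, 2.57, 3.14, 3.14, 3.14, 3.14, 3.14].

## Interface

Orientations are given as a rotation vector (axis times angle).
In Python, from bench import ctrl, imaging, ticket gives the robot as it stands.
- The arm moves only by the tool jog_arm, never from a script. Its argument "rows" is text: rows parted by semicolons, each of 7 numbers parted by spaces: the shift along the tool's x, y, z in cm, then the turn, a rotation vector about the tool's x, y, z in rad, then the closure, from -1 (fully open) to 1 (shut), so that 0 is half open. A call has 1 to 5 rows; each row shifts and turns the commanded pose from where the row before left it, along the tool's axes as they then stand; what a row does not reach is not made up. A row lasts 1/8 s, in which the tool goes at most 62.5 mm and 10.7 degrees, less where a joint would pass 70% of its speed; a pose out of reach is approached as far as the arm can. A call with a gripper value outside its range is refused whole. The fingers move at their own pace and stop on an object; "force" is the grip in N (left out, the last holds). Time passes only in rows, so rows that do not move let the fingers close. It gives the time, the measured TCP pose, the force, the opening and the grip force at its end, in the units of the state.
- ctrl.get_state(): the state, without advancing time (a new reading comes with each control period).
- imaging.get_image(name): name is "side" or "top" or "wrist"; returns a dict with "img" (384x512x3 uint8, blue, green, red), "vertical_fov" (degrees; the focal length in pixels is half the picture's height over the tangent of half this angle, whatever the lens; pixels are square), "cx", "cy" (the principal point, pixels), "origin" and "orientation" of the camera in the world. Camera axes: x right, y down, z forward; pixel columns grow to the right and rows downward; lengths in m; the calibration is good to about 2 mm. A picture is of the moment at which its call begins. There is no depth.
- ticket.close_job(): hands the job in; it is judged then, once.
The state is a dict: "time": time; "joint_positions": joint angles; "qd": joint speeds; "joint_torque": joint torques, N m; "position": TCP position; "tool_rot": TCP orientation; "ft_force": force on the tool from outside, world axes, zero at the start; "torque": the same for the moment, N m; "grip_width": opening from 0.0 (shut) to 1.0 (fully open); "grip_force": force on a finger pad.
Only numpy, scipy, OpenCV 4.12 (cv2) and the standard library are available. Lean on these libraries where they do the work, as an engineer would, in place of code of your own. Each camera call takes 0.05 s, during which the arm holds its last target. There are 200 camera calls.

## Working session

There is one attempt and no reset: what is moved stays moved. The work goes in short steps, Python scripts to look and compute and a tool call to move; the robot and the scene stay as the last step left them, time stands still between calls to the robot, and variables do not carry over. Pictures are saved under pics/ and viewed, at most 10 in all, crops included, and the job is handed in when it is done.

Besides the shell and the picture viewer there is one more tool, called after "Call:" by a JSON object that holds its "api" and its "payload", one argument or row to a line. jog_arm: Moves the arm, as the interface text tells. Its arguments: {"type":"object","properties":{"rows":{"type":"string"},"force":{"type":"number"}},"required":["rows"]}

```bash
mkdir -p pics
cat > h.py <<'E'
from bench import ctrl, imaging, ticket
import numpy as np, cv2
from scipy.spatial.transform import Rotation as R
def rot(o):
    o=np.array(o,float)
    if o.shape==(3,3): return o
    return R.from_rotvec(o).as_matrix() if o.size==3 else R.from_quat(o).as_matrix()
def cam(n,save=None):
    d=imaging.get_image(n)
    d['f']=192/np.tan(np.radians(d['vertical_fov'])/2); d['Rm']=rot(d['orientation'])
    if save: cv2.imwrite('pics/'+save,d['img'])
    return d
def pt(d,u,v,z):
    r=d['Rm']@np.array([(u-d['cx'])/d['f'],(v-d['cy'])/d['f'],1]); o=np.array(d['origin'])
    return o+r*(z-o[2])/r[2]
def px(d,p):
    c=d['Rm'].T@(np.array(p)-np.array(d['origin'])); return c[:2]/c[2]*d['f']+[d['cx'],d['cy']]
E
python3 - <<'E'
from h import *
import pickle
ds={n:cam(n) for n in('top','side')}
pickle.dump(ds,open('c0.pkl','wb'))
cv2.imwrite('pics/top0.png',cv2.resize(ds['top']['img'],(800,600),interpolation=cv2.INTER_CUBIC))
cv2.imwrite('pics/side0.png',cv2.resize(ds['side']['img'],(800,600),interpolation=cv2.INTER_CUBIC))
for n,d in ds.items(): print(n,d['f'],d['cx'],d['cy'],d['origin'],d['orientation'])
print(ctrl.get_state())
E
```

```text
top 370.2099906405412 252.15342148252842 192.2842258214625 [ 3.64966024e-01 -3.19808837e-04  9.29444414e-01] [-1.98046497  2.24155526 -0.23617248]
side 472.15218545896016 250.65503266001448 187.3070901599486 [ 0.3552068  -0.77572008  0.93918612] [-2.35773349  0.26895857 -0.11649829]
{'time': 0.1, 'joint_positions': array([-1.15490833,  0.32174405, -0.07009652,  1.45152914,  0.02262211,
        1.37081735, -0.05691659]), 'qd': array([ 0.00066157, -0.00281253, -0.00015229, -0.00416729, -0.00251199,
        0.00024841, -0.00114167]), 'joint_torque': array([ 9.86875375e-05, -4.92572200e+01, -4.05531870e-01, -3.13398993e+01,
       -6.40429440e-02,  3.93975258e-02,  7.12976907e-05]), 'position': array([0.25404523, 0.59776486, 0.2215861 ]), 'tool_rot': array([-6.26803435e-01, -3.07819075e+00,  2.66246875e-03]), 'ft_force': array([ 0.14270234, -0.01845794, -0.34523143]), 'torque': array([0.03522427, 0.01280931, 0.03800649]), 'grip_force': 0.0, 'grip_width': 1.0012140099067537}
```

View pics/top0.png

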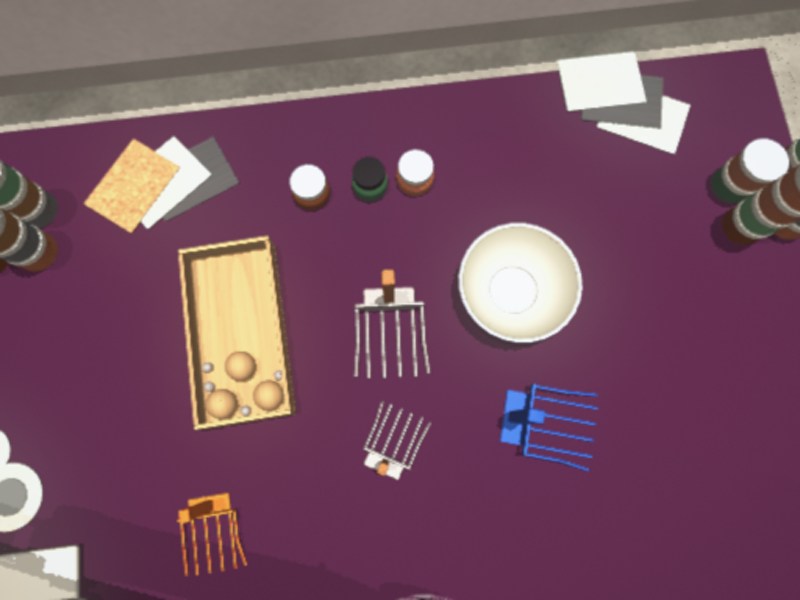

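View pics/side0.png

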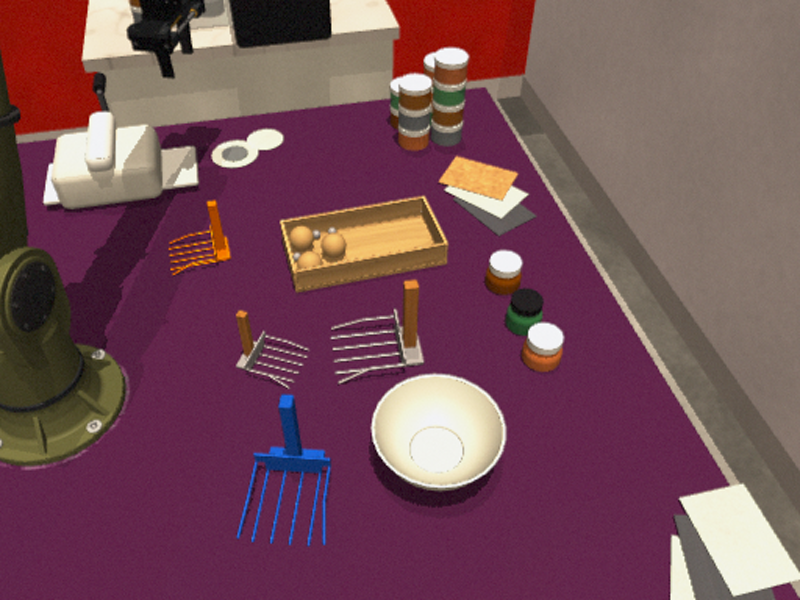

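The top view (800x600) shows four candidates:
- Large steel scoop: handle top at (388,276), nose at about y=377.
- Small steel scoop: (397,440).
- Blue scoop: (550,425).
- Orange scoop: (210,535).

With blue and orange excluded, the larger steel scoop at (390,325) fits. The tray is on the left (179–292, 237–428), with three balls and four beads at its near end. The bowl's rim centre is at (520,282). The jars are at y of about 170–190.

Run:
```python
from h import *
import pickle
ds=pickle.load(open('c0.pkl','rb')); d=ds['top'];s=ds['side']; k=.64
P=lambda u,v,z,d=d: pt(d,u*k,v*k,z)[:3].round(4)
print('tray',[P(*c,.05) for c in((179,250),(270,237),(292,412),(195,428))])
print('bowl',P(520,282,.065), 'r',P(459,282,.065)[1],P(581,282,.065)[1],P(520,223,.065)[0],P(520,341,.065)[0])
print('handle top',P(388,276,.15), 'side',P(411,285,.15,s))
print('nose tips',[P(*c,.002) for c in((368,377),(384,377),(399,377),(414,376))],'outer',P(356,377,.003),P(429,373,.003))
print('balls',[P(*c,.031) for c in((240,366),(221,404),(268,395))])
print('beads',[P(*c,.016) for c in((207,368),(208,387),(278,375),(245,411))])
print('small scoop handle',P(383,467,.1),'jars',[P(*c,.06) for c in((308,183),(370,172),(416,166))])
a=d['img'][145:255,215:290]; b=s['img'][175:255,145:275]
a=cv2.resize(a,None,fx=5,fy=5,interpolation=3);b=cv2.resize(b,None,fx=3.2,fy=3.2,interpolation=3)
c=np.zeros((560,800,3),np.uint8);c[:a.shape[0],:a.shape[1]]=a;c[:b.shape[0],380:380+b.shape[1]]=b
cv2.imwrite('pics/crop0.png',c)
t=d['img'][145:280,105:195];cv2.imwrite('pics/tray0.png',cv2.resize(t,None,fx=4.4,fy=4.4,interpolation=3))
```

```text
tray [array([0.6758, 0.3062, 0.05  ]), array([0.6795, 0.1612, 0.05  ]), array([0.4022, 0.1501, 0.05  ]), array([0.3967, 0.2951, 0.05  ])]
bowl [ 0.5542 -0.2176  0.065 ] r -0.1245 -0.3107 0.6485 0.4639
handle top [ 0.5667 -0.0156  0.15  ] side [ 0.5659 -0.0198  0.15  ]
nose tips [array([0.4439, 0.0333, 0.002 ]), array([0.4408, 0.0079, 0.002 ]), array([ 0.4379, -0.0158,  0.002 ]), array([ 0.4365, -0.0397,  0.002 ])] outer [0.4462 0.0522 0.003 ] [ 0.4382 -0.0641  0.003 ]
balls [array([0.4828, 0.2274, 0.031 ]), array([0.4284, 0.2602, 0.031 ]), array([0.4331, 0.1877, 0.031 ])]
beads [array([0.488, 0.283, 0.016]), array([0.4581, 0.2831, 0.016 ]), array([0.4633, 0.1728, 0.016 ]), array([0.4141, 0.2282, 0.016 ])]
small scoop handle [0.3102 0.0232 0.1   ] jars [array([0.7591, 0.0916, 0.06  ]), array([ 0.7656, -0.0095,  0.06  ]), array([ 0.7668, -0.0845,  0.06  ])]
```

View pics/crop0.png

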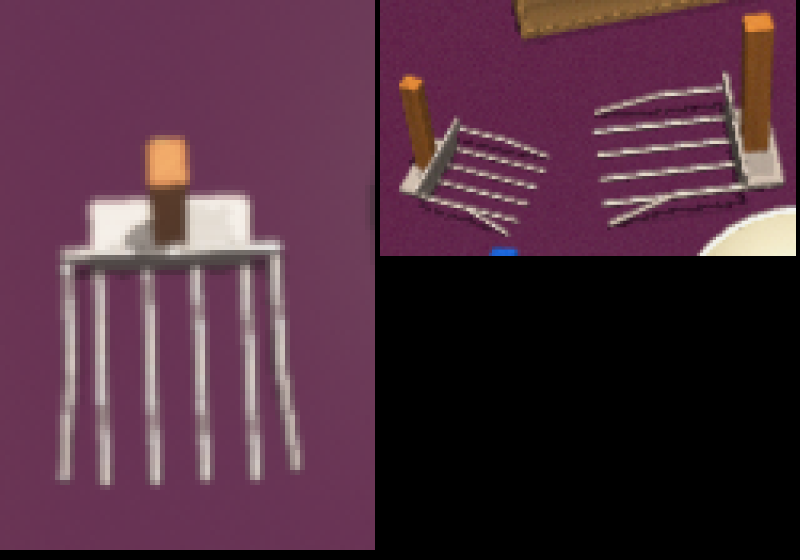

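The crop confirms it. The large steel scoop has its handle at about (0.566,-0.017) and its nose azimuth at about 174°. It has 4 floor bars plus rails and is clearly larger than its steel twin. Both cameras agree on the handle to within 4 mm. Next is a planner that prints rows.

```bash
cat >> h.py <<'E'
M=np.array([[0,-1,0],[-1,0,0],[0,0,-1.]])
TO=np.array([0,0,.103])   # TCP in scoop frame
def Rs(az,t): return (R.from_euler('z',az,degrees=True)*R.from_euler('y',-t,degrees=True)).as_matrix()
def now():
    s=ctrl.get_state(); return s, np.array(s['position']), rot(s['tool_rot'])
def scoop(s=None):
    s,p,T=now(); S=T@M.T; o=p-S@TO
    return o.round(4), round(np.degrees(np.arctan2(S[1,0],S[0,0])),2), round(np.degrees(np.arcsin(S[2,0])),2)
def rows(pose0,legs,g):
    """legs: (scoop origin xyz, az, tilt, n). prints calls of 5 rows, returns end pose"""
    p,T=pose0; out=[]
    for o,az,t,n in legs:
        T1=Rs(az,t)@M; p1=np.array(o)+Rs(az,t)@TO
        S0=T@M.T; o0=p-S0@TO; rv=R.from_matrix(T.T@T1).as_rotvec()
        for i in range(n):
            a=(i+1)/n; Tn=T@R.from_rotvec(rv*a).as_matrix()
            on=o0+(np.array(o)-o0)*a; pn=on+Tn@M.T@TO
            if i==0: pp,Tp=p,T
            sh=(Tp.T@(pn-pp)*100).round(2); w=R.from_matrix(Tp.T@Tn).as_rotvec().round(4)
            pp=pp+Tp@sh/100; Tp=Tp@R.from_rotvec(w).as_matrix()
            assert np.linalg.norm(sh)<6.2 and np.linalg.norm(w)<.186,(sh,w)
            out.append(' '.join('%g'%x for x in [*sh,*w,g]))
        p,T=pp,Tp
    for i in range(0,len(out),5): print('; '.join(out[i:i+5]))
    return p,T
E
python3 - <<'E'
from h import *
s,p,T=now()
print(scoop())
rows((p,T),[((.566,-.017,.14),174.2,0,14)],-1)
E
```

```text
(array([0.254 , 0.5976, 0.1186]), np.float64(-113.02), np.float64(0.1))
-3.77 -3.17 -0.15 -0.0001 0.0001 0.0907 -1; -4.04 -2.82 -0.14 -0.0001 0.0001 0.0908 -1; -4.28 -2.43 -0.15 -0.0001 0.0001 0.0907 -1; -4.48 -2.05 -0.15 -0.0001 0 0.0907 -1; -4.65 -1.62 -0.15 -0.0001 0.0001 0.0908 -1
-4.77 -1.2 -0.15 -0.0001 0.0001 0.0907 -1; -4.87 -0.76 -0.15 -0.0001 0.0001 0.0907 -1; -4.91 -0.32 -0.15 -0.0001 0.0001 0.0908 -1; -4.93 0.13 -0.16 -0.0001 0.0001 0.0907 -1; -4.89 0.58 -0.15 -0.0001 0 0.0907 -1
-4.81 1.01 -0.15 -0.0001 0.0001 0.0908 -1; -4.71 1.45 -0.15 -0.0001 0.0001 0.0907 -1; -4.55 1.87 -0.15 -0.0001 0.0001 0.0907 -1; -4.37 2.27 -0.16 -0.0001 0.0001 0.0908 -1
```

Call:
{"api": "jog_arm", "payload": {
  "rows": "-3.77 -3.17 -0.15 0 0 0.0907 -1; -4.04 -2.82 -0.15 0 0 0.0907 -1; -4.28 -2.43 -0.15 0 0 0.0907 -1; -4.48 -2.05 -0.15 0 0 0.0907 -1; -4.65 -1.62 -0.15 0 0 0.0907 -1"
}}

```text
time: 0.72
position: [0.3661, 0.3769, 0.2298]
tool_rot: [-1.307, -2.857, 0.001]
ft_force: [-0.4, 0.2, 0.3]
grip_width: 1.0
grip_force: 0.0
```

Call:
{"api": "jog_arm", "payload": {
  "rows": "-4.77 -1.2 -0.15 0 0 0.0907 -1; -4.87 -0.76 -0.15 0 0 0.0907 -1; -4.91 -0.32 -0.15 0 0 0.0907 -1; -4.93 0.13 -0.15 0 0 0.0907 -1; -4.89 0.58 -0.15 0 0 0.0907 -1"
}}

```text
time: 1.35
position: [0.4774, 0.1575, 0.2374]
tool_rot: [-1.916, -2.49, 0.0]
ft_force: [0.1, -0.4, -0.1]
grip_width: 1.001
grip_force: 0.0
```

Call:
{"api": "jog_arm", "payload": {
  "rows": "-4.81 1.01 -0.15 0 0 0.0907 -1; -4.71 1.45 -0.15 0 0 0.0907 -1; -4.55 1.87 -0.15 0 0 0.0907 -1; -4.37 2.27 -0.15 0 0 0.0907 -1; 0 0 0 0 0 0 -1"
}}

```text
time: 1.98
position: [0.5668, -0.0217, 0.2433]
tool_rot: [2.338, 2.096, -0.003]
ft_force: [-0.6, 0.6, 0.4]
grip_width: 1.004
grip_force: 0.0
```

Run:
```python
from h import *
s,p,T=now(); print(scoop(),s['joint_positions'].round(2))
w=cam('wrist','w1.png')
e=rows((p,T),[((.566,-.017,.0),174.2,0,8)],-1)
print(px(w,(.566,-.017,.15)),'expected handle px')
```

```text
(array([ 0.5668, -0.022 ,  0.1403]), np.float64(173.75), np.float64(-0.02)) [-0.5   0.14  0.54  1.65 -0.07  1.37 -0.06]
0.06 -0.02 1.75 0 0.0003 -0.001 -1; 0.06 -0.01 1.76 0.0001 0.0004 -0.0009 -1; 0.07 -0.02 1.75 0 0.0003 -0.001 -1; 0.06 -0.02 1.76 0 0.0004 -0.001 -1; 0.06 -0.01 1.75 0.0001 0.0003 -0.001 -1
0.06 -0.02 1.75 0 0.0004 -0.0009 -1; 0.06 -0.01 1.76 0.0001 0.0003 -0.001 -1; 0.05 -0.02 1.75 -0 0.0004 -0.001 -1
[253.20389836 183.25581002] expected handle px
```

View pics/w1.png

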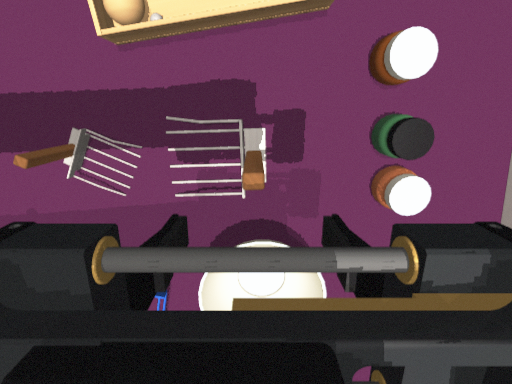

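The wrist view shows the handle's top face at about (254,178). The nose tips are at x of about 167–177, between rows 119 and 194. The tray and jars are clear of the fingers.

Run:
```python
from h import *
w=cam('wrist'); hsv=cv2.cvtColor(w['img'],cv2.COLOR_BGR2HSV)
im=w['img'].astype(int)
m=((im[...,2]-im[...,0]>50)&(im[...,1]-im[...,0]>10)).astype(np.uint8); m[:, :235]=0;m[:,275:]=0;m[:140]=0;m[200:]=0
ys,xs=np.nonzero(m); print(xs.min(),xs.max(),ys.min(),ys.max())
for u,v in((254.5,178),(254.5,180)): print(pt(w,u,v,.15))
print([pt(w,*c,.002).round(4) for c in((167,132),(169,150),(171,165),(173,182))], [pt(w,*c,.003).round(4) for c in((166,119),(177,194))])
print(scoop())
cv2.imwrite('pics/w1c.png',cv2.resize(w['img'][100:210,150:290],(800,629))[:600])
```

```text
244 265 154 192
[ 0.56711188 -0.00842172  0.15      ]
[ 0.56690433 -0.01040976  0.15      ]
[array([0.4436, 0.0352, 0.002 ]), array([0.4415, 0.0091, 0.002 ]), array([ 0.4402, -0.0136,  0.002 ]), array([ 0.4383, -0.04  ,  0.002 ])] [array([0.4461, 0.0535, 0.003 ]), array([ 0.4412, -0.0594,  0.003 ])]
(array([ 0.5658, -0.0164,  0.14  ]), np.float64(174.19), np.float64(0.07))
```

View pics/w1c.png

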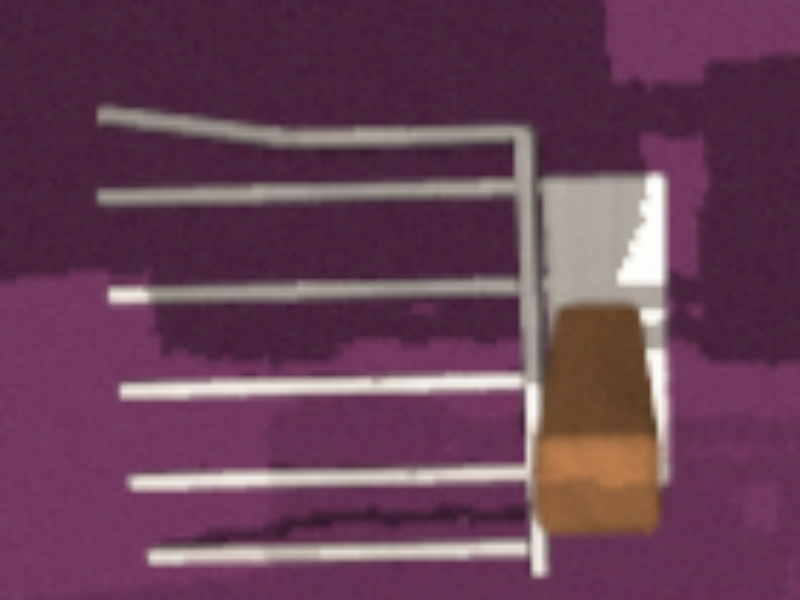

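Top face centre in the wrist view gives a handle at (0.567,-0.015), so I'm already centred. Descending and gripping now.

Call:
{"api": "jog_arm", "payload": {
  "rows": "0 0 3 0 0 0 -1; 0 0 3 0 0 0 -1; 0 0 3 0 0 0 -1; 0 0.1 3 0 0 0 -1; 0 0 1.9 0 0 0 -1"
}}

```text
time: 2.7
position: [0.5661, -0.0145, 0.1029]
tool_rot: [-2.326, -2.109, 0.002]
ft_force: [0.5, -0.5, -0.2]
grip_width: 1.0
grip_force: 0.0
```

Call:
{"api": "jog_arm", "payload": {
  "rows": "0 0 0 0 0 0 -1; 0 0 0 0 0 0 0.3; 0 0 0 0 0 0 0.6; 0 0 0 0 0 0 1; 0 0 0 0 0 0 1",
  "force": 50
}}

```text
time: 3.32
position: [0.5675, -0.0166, 0.105]
tool_rot: [2.33, 2.106, 0.001]
ft_force: [-0.1, 0.8, 0.3]
grip_width: 0.634
grip_force: 0.0
```

Call:
{"api": "jog_arm", "payload": {
  "rows": "0 0 0 0 0 0 1; 0 0 0 0 0 0 1; 0 0 0 0 0 0 1",
  "force": 50
}}

```text
time: 3.7
position: [0.5672, -0.0165, 0.1045]
tool_rot: [-2.33, -2.107, -0.0]
ft_force: [-0.4, 0.5, 0.4]
grip_width: 0.287
grip_force: 0.3
```

Run:
```python
from h import *
s,p,T=now(); print(scoop(),s['grip_width'])
rows((p,T),[((.566,-.016,.12),174.2,0,6),((.645,.232,.12),182.3,0,10)],1)
```

```text
(array([ 0.5672, -0.0165,  0.0015]), np.float64(174.23), np.float64(0.0)) 0.2867310600403285
0.01 -0.02 -1.97 -0 -0 0.0001 1; 0 -0.02 -1.98 -0 -0 0.0001 1; 0.01 -0.02 -1.97 -0 -0 0 1; 0.01 -0.03 -1.98 -0 -0 0.0001 1; 0 -0.02 -1.97 -0 -0 0.0001 1
0.01 -0.02 -1.98 -0 -0 0.0001 1; 2.55 0.54 0 -0 -0 -0.0141 1; 2.54 0.57 0 -0 -0 -0.0142 1; 2.53 0.6 0 -0 -0 -0.0141 1; 2.52 0.65 0 -0 -0 -0.0142 1
2.51 0.68 0 0 -0 -0.0141 1; 2.51 0.71 0 0 -0 -0.0141 1; 2.49 0.75 0 0 -0 -0.0142 1; 2.48 0.78 0 0 -0 -0.0141 1; 2.47 0.82 0.01 0 -0 -0.0142 1
2.46 0.86 -0 0 -0 -0.0141 1
```

Call:
{"api": "jog_arm", "payload": {
  "rows": "0 0 0 0 0 0 1; 0 0 0 0 0 0 1; 0 0 0 0 0 0 1; 0 0 0 0 0 0 1",
  "force": 50
}}

```text
time: 4.2
position: [0.5672, -0.0165, 0.1045]
tool_rot: [-2.33, -2.107, 0.0]
ft_force: [-0.0, -0.4, -2.4]
grip_width: 0.251
grip_force: 49.9
```

Call:
{"api": "jog_arm", "payload": {
  "rows": "0 0 -0.5 0 0 0 1; 0 0 -1.5 0 0 0 1; 0 0 -2 0 0 0 1; 0 0 -2 0 0 0 1; 0 0 -2 0 0 0 1"
}}

```text
time: 4.82
position: [0.5676, -0.0167, 0.1865]
tool_rot: [2.33, 2.106, 0.002]
ft_force: [-0.2, -0.8, -0.8]
grip_width: 0.244
grip_force: 49.9
```

Call:
{"api": "jog_arm", "payload": {
  "rows": "0 0 -2 0 0 0 1; 0 0 -2 0 0 0 1; 2.55 0.55 0 0 0 -0.0141 1; 2.54 0.57 0 0 0 -0.0141 1; 2.53 0.6 0 0 0 -0.0141 1"
}}

```text
time: 5.45
position: [0.591, 0.0609, 0.2237]
tool_rot: [-2.281, -2.158, 0.001]
ft_force: [-0.7, 0.9, -1.2]
grip_width: 0.25
grip_force: 49.9
```

Call:
{"api": "jog_arm", "payload": {
  "rows": "2.52 0.65 0 0 0 -0.0141 1; 2.51 0.68 0 0 0 -0.0141 1; 2.51 0.71 0 0 0 -0.0141 1; 2.49 0.75 0 0 0 -0.0141 1; 2.48 0.78 0 0 0 -0.0141 1"
}}

```text
time: 6.08
position: [0.631, 0.1835, 0.2245]
tool_rot: [2.207, 2.236, 0.0]
ft_force: [-0.3, 0.7, -1.2]
grip_width: 0.25
grip_force: 49.9
```

Call:
{"api": "jog_arm", "payload": {
  "rows": "2.47 0.82 0 0 0 -0.0141 1; 2.46 0.86 0 0 0 -0.0141 1; 0 0 0 0 0 0 1; 0 0 0 0 0 0 1"
}}

```text
time: 6.58
position: [0.6465, 0.2308, 0.2244]
tool_rot: [2.176, 2.264, -0.002]
ft_force: [-0.4, -0.5, -1.0]
grip_width: 0.248
grip_force: 49.9
```

```bash
sed -i 's/.103\]).*/.1045])   # TCP in scoop frame/' h.py
python3 - <<'E'
from h import *
import pickle
s,p,T=now(); print(scoop(),s['grip_width'],s['ft_force'])
a=cam('top');b=cam('side');w=cam('wrist');pickle.dump((a,b,w,p,T),open('c1.pkl','wb'))
A=cv2.resize(a['img'][120:300,80:230],(400,480),interpolation=3);B=cv2.resize(b['img'][80:230,160:330],(400,353),interpolation=3)
C=cv2.resize(w['img'][0:200],(400,156))
o=np.zeros((600,800,3),np.uint8);o[:480,:400]=A;o[:353,400:]=B;o[360:516,400:]=C;cv2.imwrite('pics/m1.png',o)
E
```

```text
(array([0.6465, 0.2307, 0.1199]), np.float64(-177.73), np.float64(0.01)) 0.2481300283254332 [-0.44592748 -0.45431547 -1.03896118]
```

View pics/m1.png

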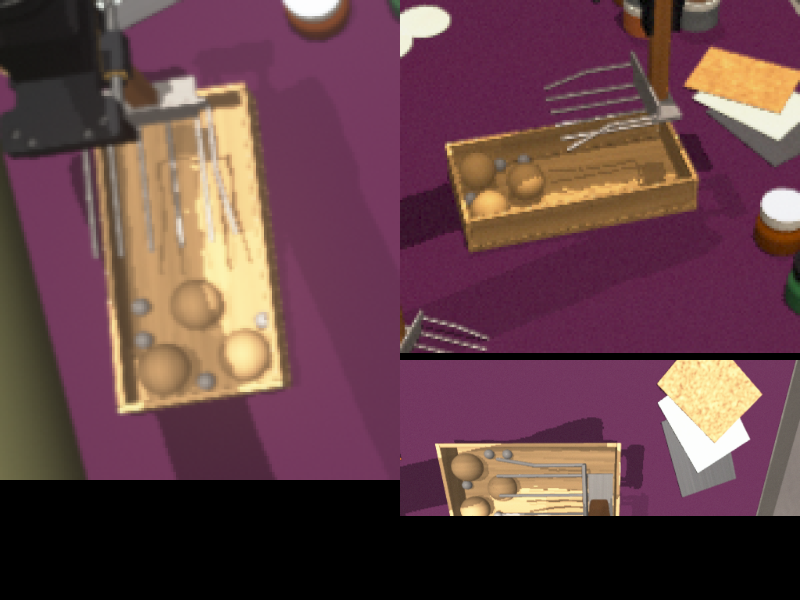

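The nose is over the empty part of the tray, with balls and beads undisturbed. Next I overlay the models on the top view to check the 6 mm side clearance.

```bash
cat > ov.py <<'E'
from h import *
import pickle
d=pickle.load(open('c1.pkl','rb'));a,w,p,T=d[0],d[2],d[3],d[4]
S=T@M.T;o=p-S@TO
K=5
def draw(d,x0,x1,y0,y1):
    im=cv2.resize(d['img'][y0:y1,x0:x1],None,fx=K,fy=K,interpolation=3)
    def L(P,Q,c): 
        f=lambda X:tuple(int(v) for v in ((px(d,X)+.5-[x0,y0])*K))
        cv2.line(im,f(P),f(Q),c,1)
    for y in(-.0125,.0125,.0375,-.0375): L(o+S@[.06,y,.002],o+S@[.127,y,.002],(255,255,0))
    for s in(1,-1): L(o+S@[.1,s*.056,.01],o+S@[.127,s*.058,.003],(255,255,0))
    c=np.array([.5386,.2282,0]);Q=Rs(2.3,0)
    for x,y in((.141,.072),(.135,.066)):
        q=[c+Q@[i*x,j*y,.05] for i,j in((1,1),(1,-1),(-1,-1),(-1,1))]
        for i in range(4): L(q[i],q[(i+1)%4],(0,255,0))
    return im
A=draw(a,108,194,162,280); 
cv2.imwrite('pics/ov.png',A); print(A.shape)
B=draw(w,80,240,0,110) ; print(B.shape)
o2=np.zeros((600,800,3),np.uint8);o2[:590,:430]=A
B=cv2.resize(B,None,fx=.46,fy=.46,interpolation=cv2.INTER_AREA);o2[:B.shape[0],432:432+B.shape[1]]=B[:,:368]
cv2.imwrite('pics/ov.png',o2)
E
python3 ov.py
```

```text
(590, 430, 3)
(550, 800, 3)
```

View pics/ov.png

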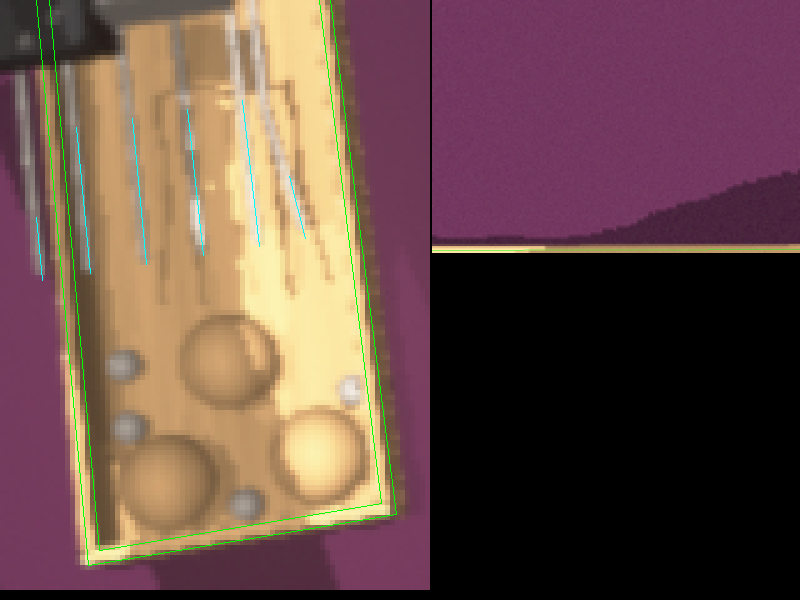

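The scoop model (cyan) lies within about 1 mm of the bars. The tray outline (green) is about 1–2 mm off at its near end, so I'll fit the tray edges numerically.

Run:
```python
from h import *
import pickle
d=pickle.load(open('c0.pkl','rb'))['top']; im=d['img'].astype(float); g=im[...,1]
c=np.array([.5386,.2282,0]);Q=Rs(2.3,0)
def edge(P0,P1,n=60):
    # signed outermost strong green-channel fall crossing along P0->P1 (inside->outside), z=.05
    t=np.linspace(0,1,n); X=np.array([P0+(P1-P0)*a for a in t]); uv=np.array([px(d,x) for x in X]).astype(np.float32)
    v=cv2.remap(g.astype(np.float32),uv[:,0],uv[:,1],cv2.INTER_LINEAR).ravel()
    return v
for name,f in(('L',lambda x,s:[x,s,.05]),('R',lambda x,s:[x,-s,.05]),):
    res=[]
    for x in np.linspace(-.12,.12,13):
        v=edge(c+Q@f(x,.060),c+Q@f(x,.084),49)
        s=np.linspace(.060,.084,49); dv=np.gradient(v); res.append((round(x,2),round(1e3*s[np.argmin(dv)],1),int(v.max()),int(v[-1])))
    print(name,[(r[0],r[1]) for r in res])
for sg in(-1,1):
    r=[]
    for y in np.linspace(-.05,.05,7):
        s=np.linspace(.128,.156,57); v=edge(c+Q@[sg*.128,y,.05],c+Q@[sg*.156,y,.05],57); r.append(round(1e3*s[np.argmin(np.gradient(v))],1))
    print('end',sg,r)
```

```text
L [(np.float64(-0.12), np.float64(76.0)), (np.float64(-0.1), np.float64(75.0)), (np.float64(-0.08), np.float64(74.5)), (np.float64(-0.06), np.float64(75.0)), (np.float64(-0.04), np.float64(76.5)), (np.float64(-0.02), np.float64(74.5)), (np.float64(0.0), np.float64(75.5)), (np.float64(0.02), np.float64(76.0)), (np.float64(0.04), np.float64(77.0)), (np.float64(0.06), np.float64(74.5)), (np.float64(0.08), np.float64(76.0)), (np.float64(0.1), np.float64(75.5)), (np.float64(0.12), np.float64(75.0))]
R [(np.float64(-0.12), np.float64(70.0)), (np.float64(-0.1), np.float64(69.5)), (np.float64(-0.08), np.float64(70.0)), (np.float64(-0.06), np.float64(69.5)), (np.float64(-0.04), np.float64(69.5)), (np.float64(-0.02), np.float64(69.5)), (np.float64(0.0), np.float64(69.5)), (np.float64(0.02), np.float64(70.5)), (np.float64(0.04), np.float64(69.5)), (np.float64(0.06), np.float64(69.5)), (np.float64(0.08), np.float64(70.5)), (np.float64(0.1), np.float64(70.5)), (np.float64(0.12), np.float64(69.0))]
end -1 [np.float64(140.5), np.float64(140.0), np.float64(139.5), np.float64(141.0), np.float64(140.5), np.float64(140.5), np.float64(140.0)]
end 1 [np.float64(141.5), np.float64(143.0), np.float64(142.0), np.float64(143.5), np.float64(141.0), np.float64(140.5), np.float64(142.0)]
```

The tray centre is refined to (0.5393,0.2310), azimuth 2.3°. Shifting 4.6 mm in +y and lowering the scoop into the empty end.

Call:
{"api": "jog_arm", "payload": {
  "rows": "0.46 0 0 0 0 0 1; 0 0 2 0 0 0 1; 0 0 2.5 0 0 0 1; 0 0 2 0 0 0 1; 0 0 1.5 0 0 0 1"
}}

```text
time: 7.35
position: [0.6454, 0.2358, 0.1425]
tool_rot: [-2.176, -2.265, 0.003]
ft_force: [0.2, 0.3, -1.6]
grip_width: 0.25
grip_force: 49.9
```

Call:
{"api": "jog_arm", "payload": {
  "rows": "0 0 1 0 0 0 1; 0 0 1 0 0 0 1; 0 0 0.6 0 0 0 1; 0 0 0 0 0 0 1; 0 0 0 0 0 0 1"
}}

```text
time: 7.98
position: [0.6465, 0.2362, 0.1192]
tool_rot: [2.176, 2.265, 0.002]
ft_force: [-1.3, -0.2, -0.8]
grip_width: 0.247
grip_force: 49.9
```

Run:
```python
from h import *
print(scoop(),now()[0]['ft_force'])
import pickle
pickle.dump((cam('top'),cam('side')),open('c2.pkl','wb'))
```

```text
(array([0.6466, 0.2363, 0.0147]), np.float64(-177.69), np.float64(-0.06)) [-1.29728881 -0.22675699 -0.82468746]
```

Call:
{"api": "jog_arm", "payload": {
  "rows": "-0.08 0 0.3 0 0 0 1; 0 0 0.2 0 0 0 1; 0 0 0.05 0 0 0 1; 0 0 0 0 0 0 1"
}}

```text
time: 8.57
position: [0.6461, 0.2353, 0.113]
tool_rot: [-2.176, -2.266, 0.0]
ft_force: [1.1, 0.4, -0.8]
grip_width: 0.25
grip_force: 49.9
```

Call:
{"api": "jog_arm", "payload": {
  "rows": "0 -0.5 0 0 0 0 1; 0 -0.8 0 0 0 0 1; 0 -0.8 0 0 0 0 1; 0 -0.8 0 0 0 0 1"
}}

```text
time: 9.07
position: [0.6165, 0.2342, 0.1132]
tool_rot: [-2.176, -2.266, -0.0]
ft_force: [-0.4, 0.3, -0.8]
grip_width: 0.245
grip_force: 49.9
```

Run:
```python
from h import *
print(scoop(),now()[0]['ft_force'],now()[0]['torque'])
```

```text
(array([0.6165, 0.2342, 0.0087]), np.float64(-177.69), np.float64(-0.0)) [-0.3801013   0.27215678 -0.7720715 ] [-0.07858575  0.07927476 -0.01047359]
```

Call:
{"api": "jog_arm", "payload": {
  "rows": "0 -0.8 0 0 0 0 1; 0 -0.8 0 0 0 0 1; 0 -0.8 0 0 0 0 1; 0 -0.8 0 0 0 0 1; 0 -0.8 0 0 0 0 1"
}}

```text
time: 9.7
position: [0.5771, 0.2324, 0.1131]
tool_rot: [2.176, 2.265, 0.001]
ft_force: [1.4, -0.5, -2.1]
grip_width: 0.252
grip_force: 49.9
```

Call:
{"api": "jog_arm", "payload": {
  "rows": "0 -0.7 0 0 0 0 1; 0 -0.7 0 0 0 0 1; 0 -0.6 0 0 0 0 1; 0 0 0 0 0 0 1"
}}

```text
time: 10.2
position: [0.5565, 0.2318, 0.113]
tool_rot: [-2.175, -2.266, 0.001]
ft_force: [-0.4, 0.4, -1.9]
grip_width: 0.249
grip_force: 49.9
```

Run:
```python
from h import *
print(scoop(),now()[0]['ft_force'],now()[0]['torque'])
import pickle
a,b=cam('top'),cam('side'); pickle.dump((a,b),open('c3.pkl','wb'))
A=cv2.resize(a['img'][150:290,100:200],(400,560),interpolation=3);B=cv2.resize(b['img'][115:190,175:295],(400,250),interpolation=3)
o=np.zeros((560,800,3),np.uint8);o[:,:400]=A;o[:250,400:]=B;cv2.imwrite('pics/m3.png',o)
```

```text
(array([0.5564, 0.2318, 0.0085]), np.float64(-177.67), np.float64(0.05)) [-0.44699633  0.43394983 -1.87977853] [-0.07063365 -0.176421   -0.04458376]
```

View pics/m3.png

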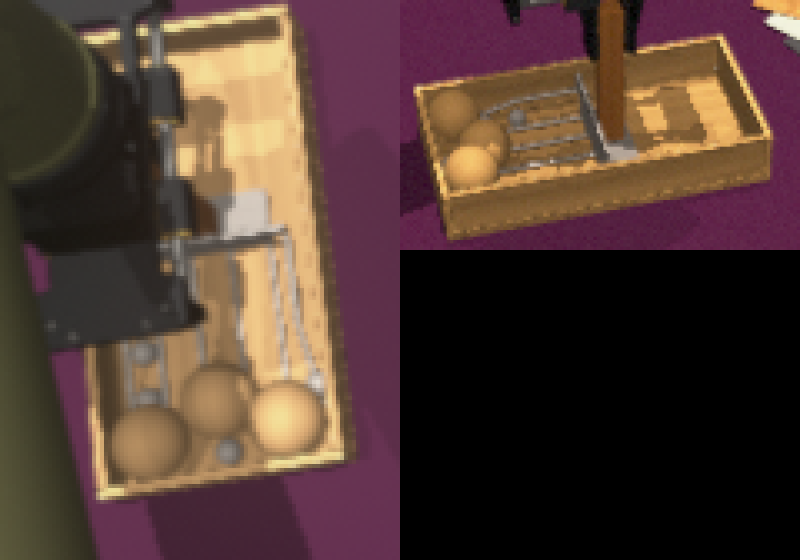

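Both left beads lie in the bar gaps, and the front ball is against the other two. The right-hand bead at crop (318,381) is close to the rail tip, so I'll check it numerically.

Run:
```python
from h import *
import pickle
a,b=pickle.load(open('c3.pkl','rb')); c=np.array([.5393,.2310,0]);Q=Rs(2.3,0)
f=lambda u,v,z:(Q.T@(pt(a,100+u/4-.5,150+v/4-.5,z)-c)*1e3).round(1)
print('bead R',f(318,381,.016),'bead mid',f(229,451,.016),'L',f(144,352,.016),f(148,398,.016))
print('balls',f(150,442,.031),f(217,400,.031),f(286,417,.031))
```

```text
bead R [-90.2 -56.3  16. ] bead mid [-123.3    2.1   16. ] L [-55.2  47.2  16. ] [-83.5  47.5  16. ]
balls [-111.3   44.4   31. ] [-93.1   2.2  31. ] [-109.9  -37.5   31. ]
```

The right bead appears to be riding on the sloping rail against the wall. I'll push on slowly while easing the scoop towards that wall, so the rail passes outside the bead and it drops inward.

Call:
{"api": "jog_arm", "payload": {
  "rows": "-0.1 -0.4 0 0 0 0 1; -0.1 -0.4 0 0 0 0 1; -0.1 -0.4 0 0 0 0 1; 0 -0.4 0 0 0 0 1; 0 0 0 0 0 0 1"
}}

```text
time: 10.92
position: [0.5409, 0.228, 0.1131]
tool_rot: [-2.176, -2.266, 0.0]
ft_force: [1.1, 0.3, -2.2]
grip_width: 0.25
grip_force: 49.9
```

Call:
{"api": "jog_arm", "payload": {
  "rows": "0 -0.3 0 0 0 0 1; 0 -0.3 0 0 0 0 1; 0 0 0 0 0 0 1; 0 0 0 0 0 0 1"
}}

```text
time: 11.42
position: [0.5352, 0.2278, 0.113]
tool_rot: [-2.176, -2.266, 0.0]
ft_force: [-0.4, -0.1, -3.8]
grip_width: 0.253
grip_force: 49.9
```

```bash
cat > find.py <<'E'
from h import *
import pickle
def run(f):
    a,b=cam('top'),cam('side'); pickle.dump((a,b),open(f,'wb'))
    c=np.array([.5393,.2310,0]);Q=Rs(2.3,0)
    for n,d in(('top',a),('side',b)):
        im=d['img'].astype(int); sat=im.max(2)-im.min(2); H=cv2.cvtColor(d['img'],cv2.COLOR_BGR2GRAY)
        cs=np.array([px(d,c+Q@[x,y,.008]) for x,y in((.135,.066),(.135,-.066),(-.135,-.066),(-.135,.066))])
        m=np.zeros(H.shape,np.uint8);cv2.fillConvexPoly(m,cs.astype(np.int32),255)
        g=((sat<40)&(H>70)&(m>0)).astype(np.uint8)
        k,_,st,ce=cv2.connectedComponentsWithStats(g)
        print(n,[( *(Q.T@(pt(d,*ce[i],.016)-c)*1e3).round(0)[:2],int(st[i,4])) for i in range(1,k) if st[i,4]>4])
E
python3 - <<'E'
from find import *
s=now()[0];print(scoop(),s['ft_force'],s['torque'])
run('c4.pkl')
E
```

```text
(array([0.5352, 0.2278, 0.0085]), np.float64(-177.69), np.float64(0.01)) [-0.40698686 -0.11282346 -3.75170312] [-0.08426534 -0.14768314  0.12569775]
top [(np.float64(111.0), np.float64(16.0), 48), (np.float64(115.0), np.float64(36.0), 35), (np.float64(98.0), np.float64(59.0), 26), (np.float64(45.0), np.float64(16.0), 50), (np.float64(-24.0), np.float64(-21.0), 374), (np.float64(-35.0), np.float64(-41.0), 6), (np.float64(-76.0), np.float64(-41.0), 7), (np.float64(-83.0), np.float64(47.0), 55), (np.float64(-117.0), np.float64(5.0), 64)]
side [(np.float64(-19.0), np.float64(-5.0), 126), (np.float64(-55.0), np.float64(50.0), 11), (np.float64(-83.0), np.float64(48.0), 7), (np.float64(-22.0), np.float64(0.0), 5), (np.float64(-35.0), np.float64(4.0), 5)]
```

Run:
```python
from h import *
s,p,T=now()
e=rows((p,T),[((.5365,.2285,.0165),182.3,15,10),((.5365,.2295,.032),182.3,15,5)],1)
```

```text
0.01 0.29 -0.08 0.0261 0 0 1; 0.01 0.28 -0.07 0.0262 0.0001 0 1; 0 0.28 -0.08 0.0261 -0 0 1; 0.01 0.28 -0.08 0.0262 0 0 1; 0.01 0.28 -0.08 0.0261 0.0001 0 1
0.01 0.28 -0.07 0.0262 -0 0 1; 0.01 0.27 -0.08 0.0261 0 0.0001 1; 0 0.27 -0.08 0.0262 0.0001 -0 1; 0.01 0.27 -0.08 0.0261 -0 -0 1; 0.01 0.27 -0.07 0.0262 0 -0 1
0.02 -0.08 -0.3 -0 0 -0 1; 0.02 -0.08 -0.3 -0 0 -0 1; 0.02 -0.08 -0.3 -0 0 -0 1; 0.02 -0.08 -0.3 -0 0 -0 1; 0.02 -0.08 -0.3 -0 0 -0 1
```

Call:
{"api": "jog_arm", "payload": {
  "rows": "0.01 0.29 -0.08 0.0262 0 0 1; 0.01 0.28 -0.08 0.0262 0 0 1; 0 0.28 -0.08 0.0262 0 0 1; 0.01 0.28 -0.08 0.0262 0 0 1; 0.01 0.28 -0.08 0.0262 0 0 1"
}}

```text
time: 12.15
position: [0.5501, 0.2287, 0.1163]
tool_rot: [-2.111, -2.197, 0.146]
ft_force: [0.5, 0.7, -3.0]
grip_width: 0.252
grip_force: 49.9
```

Call:
{"api": "jog_arm", "payload": {
  "rows": "0.01 0.28 -0.08 0.0262 0 0 1; 0.01 0.27 -0.08 0.0262 0 0 1; 0 0.27 -0.08 0.0262 0 0 1; 0.01 0.27 -0.08 0.0262 0 0 1; 0.01 0.27 -0.08 0.0262 0 0 1"
}}

```text
time: 12.78
position: [0.5639, 0.2298, 0.1178]
tool_rot: [-2.041, -2.124, 0.281]
ft_force: [0.3, 0.8, -2.1]
grip_width: 0.247
grip_force: 49.9
```

Call:
{"api": "jog_arm", "payload": {
  "rows": "0.02 -0.08 -0.3 0 0 0 1; 0.02 -0.08 -0.3 0 0 0 1; 0.02 -0.08 -0.3 0 0 0 1; 0.02 -0.08 -0.3 0 0 0 1; 0.02 -0.08 -0.3 0 0 0 1"
}}

```text
time: 13.4
position: [0.5636, 0.2309, 0.1337]
tool_rot: [-2.041, -2.126, 0.279]
ft_force: [-0.7, 0.2, -3.5]
grip_width: 0.249
grip_force: 49.9
```

Run:
```python
from find import *
s,p,T=now();print(scoop(),s['ft_force'],s['torque'])
run('c5.pkl')
a,b=pickle.load(open('c5.pkl','rb'));w=cam('wrist')
A=cv2.resize(a['img'][150:290,100:200],(400,560),interpolation=3);B=cv2.resize(b['img'][95:195,175:295],(400,333),interpolation=3);C=cv2.resize(w['img'][:225],(400,176))
o=np.zeros((560,800,3),np.uint8);o[:,:400]=A;o[:333,400:]=B;o[340:516,400:]=C;cv2.imwrite('pics/m5.png',o)
```

```text
(array([0.5366, 0.2298, 0.0328]), np.float64(-177.68), np.float64(14.99)) [-0.67856524  0.16616854 -3.52596195] [ 0.01651998 -0.51554243 -0.00294433]
top [(np.float64(115.0), np.float64(24.0), 46), (np.float64(56.0), np.float64(29.0), 14), (np.float64(-0.0), np.float64(1.0), 331), (np.float64(-21.0), np.float64(-43.0), 14), (np.float64(-79.0), np.float64(-44.0), 38), (np.float64(-98.0), np.float64(-27.0), 22), (np.float64(-100.0), np.float64(25.0), 26), (np.float64(-118.0), np.float64(-3.0), 46), (np.float64(-100.0), np.float64(50.0), 21), (np.float64(-126.0), np.float64(-50.0), 24)]
side [(np.float64(-21.0), np.float64(8.0), 244), (np.float64(-96.0), np.float64(44.0), 22), (np.float64(-32.0), np.float64(21.0), 8), (np.float64(-126.0), np.float64(-5.0), 16)]
```

View pics/m5.png

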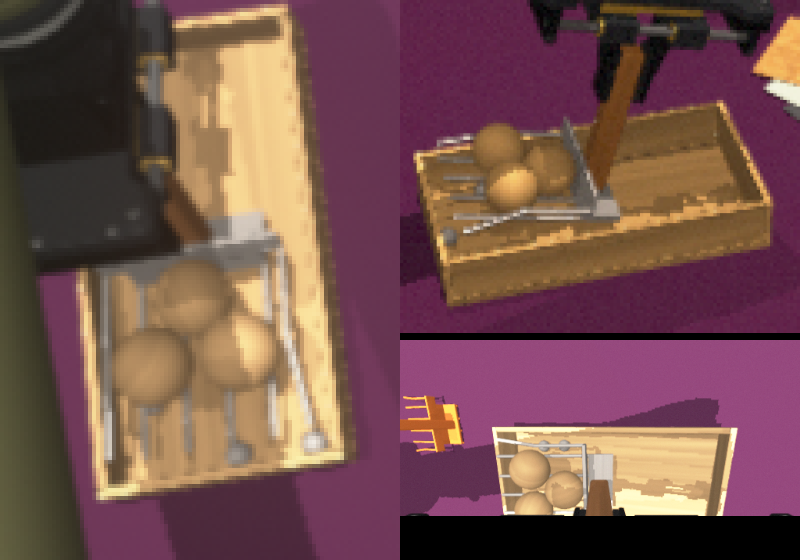

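All three balls are on the scoop, resting against the back plate. Beads show at top crop (314,440) and (238,452), and two at wrist crop (545,446) and (563,446). I triangulate the right bead next, because it must be on the tray floor and not on the rail.

Run:
```python
from h import *
import pickle
a,b=pickle.load(open('c5.pkl','rb')); c=np.array([.5393,.2310,0]);Q=Rs(2.3,0)
def ray(d,u,v): 
    r=d['Rm']@[(u-d['cx'])/d['f'],(v-d['cy'])/d['f'],1]; return np.array(d['origin']),r/np.linalg.norm(r)
def tri(A,B):
    (o1,r1),(o2,r2)=A,B; t=np.linalg.lstsq(np.c_[r1,-r2],o2-o1,rcond=None)[0]; p,q=o1+t[0]*r1,o2+t[1]*r2
    return (Q.T@((p+q)/2-c)*1e3).round(1), round(1e3*np.linalg.norm(p-q),1)
S=ray(b,175+449*.3-.5,95+238*.3-.5)
for u,v in((314,440),(238,452)): print(tri(ray(a,100+u/4-.5,150+v/4-.5),S))
w=cam('wrist')
for u,v in((545,446),(563,446)): print('wr',[(Q.T@(pt(w,(u-400)*1.28,(v-340)*1.28,z)-c)*1e3).round(0) for z in(.016,.035)])
for x,y in((-.1,.0595),):print(0)
```

```text
(array([   6.1, -146.1,  145. ]), np.float64(313.8))
(array([  13.5, -110.1,  121.4]), np.float64(332.1))
wr [array([-86.,  44.,  16.]), array([-75.,  47.,  35.])]
wr [array([-58.,  45.,  16.]), array([-50.,  47.,  35.])]
0
```

Run:
```python
from h import *
import pickle
a,b=pickle.load(open('c5.pkl','rb')); c=np.array([.5393,.2310,0]);Q=Rs(2.3,0)
def ray(d,u,v): 
    r=d['Rm']@[(u-d['cx'])/d['f'],(v-d['cy'])/d['f'],1]; return np.array(d['origin']),r/np.linalg.norm(r)
def tri(A,B):
    (o1,r1),(o2,r2)=A,B; t=np.linalg.lstsq(np.c_[r1,-r2],o2-o1,rcond=None)[0]; p,q=o1+t[0]*r1,o2+t[1]*r2
    return (Q.T@((p+q)/2-c)*1e3).round(1), round(1e3*np.linalg.norm(p-q),1)
S=ray(b,175+49*.3-.5,95+238*.3-.5)
for u,v in((314,440),(238,452)): print(tri(ray(a,100+u/4-.5,150+v/4-.5),S))
w=cam('wrist')
e=rows(now()[1:],[((.545,.2305,.05),182.3,15,4),((.560,.231,.13),182.3,18,12)],1)
```

```text
(array([-130.2,  -58.9,   65. ]), np.float64(3.9))
(array([-125.6,   -2.3,   12.3]), np.float64(2.1))
0.01 0.09 -0.48 -0.0001 -0 0 1; 0.02 0.09 -0.48 -0 -0 0.0001 1; 0.01 0.09 -0.48 -0.0001 -0 0 1; 0.01 0.09 -0.48 -0 -0 0 1; -0 -0.01 -0.68 0.0044 -0 0 1
-0 -0.01 -0.67 0.0043 -0 0 1; -0 -0.01 -0.68 0.0044 -0 0 1; -0 -0.01 -0.67 0.0044 -0 0 1; -0 -0.02 -0.68 0.0043 -0 0 1; -0 -0.02 -0.68 0.0044 -0 0 1
-0.01 -0.03 -0.67 0.0043 -0 0 1; 0 -0.02 -0.67 0.0044 -0 0 1; 0 -0.03 -0.68 0.0044 -0 0 1; 0 -0.04 -0.67 0.0043 -0 0 1; 0 -0.03 -0.68 0.0044 -0 0 1
0 -0.04 -0.67 0.0044 -0 0 1
```

The bead seen in the side view is the middle one, on the floor (z of about 12–16 mm). The right bead is hidden behind the near wall there, so it is low, and the left two still lie where they were on the floor. All four beads are in the tray, so I'm lifting out.

Call:
{"api": "jog_arm", "payload": {
  "rows": "0.01 0.09 -0.48 0 0 0 1; 0.02 0.09 -0.48 0 0 0 1; 0.01 0.09 -0.48 0 0 0 1; 0.01 0.09 -0.48 0 0 0 1; 0 -0.01 -0.68 0.0044 0 0 1"
}}

```text
time: 14.28
position: [0.5738, 0.2317, 0.1579]
tool_rot: [-2.039, -2.123, 0.285]
ft_force: [-0.7, 0.1, -2.4]
grip_width: 0.245
grip_force: 49.9
```

Call:
{"api": "jog_arm", "payload": {
  "rows": "0 -0.01 -0.68 0.0044 0 0 1; 0 -0.01 -0.68 0.0044 0 0 1; 0 -0.01 -0.68 0.0044 0 0 1; 0 -0.02 -0.68 0.0044 0 0 1; 0 -0.02 -0.68 0.0044 0 0 1"
}}

```text
time: 14.9
position: [0.5825, 0.232, 0.1909]
tool_rot: [-2.027, -2.11, 0.307]
ft_force: [-0.2, 0.3, -2.5]
grip_width: 0.251
grip_force: 49.9
```

Call:
{"api": "jog_arm", "payload": {
  "rows": "0 -0.03 -0.68 0.0044 0 0 1; 0 -0.03 -0.68 0.0044 0 0 1; 0 -0.03 -0.68 0.0044 0 0 1; 0 -0.03 -0.68 0.0044 0 0 1; 0 -0.03 -0.68 0.0044 0 0 1"
}}

```text
time: 15.52
position: [0.591, 0.2323, 0.2238]
tool_rot: [-2.015, -2.097, 0.328]
ft_force: [0.2, 0.9, -2.4]
grip_width: 0.249
grip_force: 49.9
```

Run:
```python
from find import *
s,p,T=now();print(scoop(),s['ft_force'],s['torque'],s['joint_positions'].round(2))
run('c6.pkl')
e=rows((p,T),[((.58,.19,.135),181.8,18,4),((.665,-.08,.135),178,18,14),((.706,-.21,.135),176,18,8),((.706,-.222,.135),176,18,2)],1)
```

```text
(array([0.559 , 0.2311, 0.1243]), np.float64(-177.7), np.float64(17.8)) [ 0.16308119  0.857429   -2.35850849] [-0.03393939 -0.57908094  0.04589146] [-0.6   0.54  0.38  1.21 -0.26  1.72 -0.2 ]
top [(np.float64(50.0), np.float64(17.0), 341), (np.float64(-24.0), np.float64(-21.0), 73), (np.float64(-60.0), np.float64(-2.0), 24), (np.float64(-58.0), np.float64(52.0), 59), (np.float64(-65.0), np.float64(27.0), 15), (np.float64(-86.0), np.float64(45.0), 26), (np.float64(-126.0), np.float64(-50.0), 21), (np.float64(-126.0), np.float64(-4.0), 27)]
side [(np.float64(-57.0), np.float64(47.0), 20), (np.float64(-88.0), np.float64(44.0), 17), (np.float64(-126.0), np.float64(-5.0), 16)]
-1.05 0.39 -0.4 0.0009 0.0007 0.0021 1; -1.06 0.38 -0.41 0.0009 0.0006 0.0021 1; -1.05 0.4 -0.4 0.0008 0.0007 0.0021 1; -1.05 0.39 -0.4 0.0009 0.0007 0.0021 1; -1.96 0.52 -0.17 0 0.0015 0.0045 1
-1.96 0.53 -0.17 0 0.0014 0.0045 1; -1.96 0.53 -0.18 0 0.0015 0.0045 1; -1.95 0.55 -0.17 0 0.0015 0.0045 1; -1.95 0.55 -0.18 0 0.0014 0.0045 1; -1.95 0.57 -0.19 0 0.0015 0.0045 1
-1.95 0.57 -0.18 0 0.0014 0.0045 1; -1.94 0.58 -0.19 0 0.0015 0.0045 1; -1.94 0.59 -0.19 0 0.0015 0.0045 1; -1.94 0.6 -0.2 0 0.0014 0.0045 1; -1.93 0.6 -0.2 0 0.0015 0.0045 1
-1.93 0.62 -0.2 0 0.0015 0.0045 1; -1.93 0.62 -0.2 0 0.0014 0.0045 1; -1.92 0.63 -0.21 0 0.0015 0.0045 1; -1.62 0.54 -0.18 0 0.0013 0.0042 1; -1.62 0.55 -0.17 0 0.0014 0.0041 1
-1.61 0.55 -0.18 0 0.0013 0.0042 1; -1.62 0.57 -0.18 0 0.0014 0.0041 1; -1.61 0.56 -0.19 0 0.0013 0.0042 1; -1.61 0.58 -0.18 0 0.0014 0.0041 1; -1.6 0.58 -0.19 0 0.0013 0.0042 1
-1.6 0.59 -0.19 0 0.0014 0.0041 1; -0.6 0.04 -0.01 0 -0 0 1; -0.6 0.04 -0.02 0 -0 0 1
```

All four beads are confirmed on the tray floor in both views: (-57,47), (-87,44), (-126,-50) and (-126,-4) mm. Carrying the balls to the bowl.

Call:
{"api": "jog_arm", "payload": {
  "rows": "-0.8 0.3 -0.4 0.001 0.001 0.002 1; -1.06 0.39 -0.4 0.001 0.001 0.002 1; -1.3 0.4 -0.4 0.001 0.001 0.002 1; -1.6 0.5 -0.4 0.001 0.001 0.002 1; -1.96 0.52 -0.17 0 0.0015 0.0045 1"
}}

```text
time: 16.25
position: [0.6193, 0.1647, 0.2338]
tool_rot: [-2.026, -2.08, 0.328]
ft_force: [0.2, -0.9, -2.0]
grip_width: 0.247
grip_force: 49.9
```

Call:
{"api": "jog_arm", "payload": {
  "rows": "-1.96 0.53 -0.17 0 0.0015 0.0045 1; -1.96 0.53 -0.18 0 0.0015 0.0045 1; -1.95 0.55 -0.17 0 0.0015 0.0045 1; -1.95 0.55 -0.18 0 0.0015 0.0045 1; -1.95 0.57 -0.19 0 0.0015 0.0045 1"
}}

```text
time: 16.88
position: [0.6494, 0.0676, 0.2335]
tool_rot: [-2.048, -2.054, 0.324]
ft_force: [0.2, 0.3, -1.4]
grip_width: 0.248
grip_force: 49.9
```

Call:
{"api": "jog_arm", "payload": {
  "rows": "-1.95 0.57 -0.18 0 0.0015 0.0045 1; -1.94 0.58 -0.19 0 0.0015 0.0045 1; -1.94 0.59 -0.19 0 0.0015 0.0045 1; -1.94 0.6 -0.2 0 0.0015 0.0045 1; -1.93 0.6 -0.2 0 0.0015 0.0045 1"
}}

```text
time: 17.5
position: [0.6797, -0.0296, 0.2334]
tool_rot: [-2.071, -2.028, 0.32]
ft_force: [0.7, -0.2, -2.8]
grip_width: 0.256
grip_force: 49.9
```

Call:
{"api": "jog_arm", "payload": {
  "rows": "-1.93 0.62 -0.2 0 0.0015 0.0045 1; -1.93 0.62 -0.2 0 0.0015 0.0045 1; -1.92 0.63 -0.21 0 0.0015 0.0045 1; -1.62 0.54 -0.18 0 0.0014 0.0042 1; -1.62 0.55 -0.17 0 0.0014 0.0042 1"
}}

```text
time: 18.12
position: [0.7081, -0.1203, 0.2332]
tool_rot: [-2.092, -2.003, 0.315]
ft_force: [-0.2, 0.2, -2.8]
grip_width: 0.248
grip_force: 49.9
```

Call:
{"api": "jog_arm", "payload": {
  "rows": "-1.61 0.55 -0.18 0 0.0014 0.0042 1; -1.4 0.5 -0.18 0 0.0014 0.0042 1; -1.2 0.5 -0.18 0 0.0014 0.0042 1; -0.8 0.4 -0.1 0 0.001 0.004 1; -0.4 0.2 0 0 0 0 1"
}}

```text
time: 18.75
position: [0.7276, -0.1751, 0.2324]
tool_rot: [-2.109, -1.983, 0.313]
ft_force: [0.4, -0.2, -2.3]
grip_width: 0.252
grip_force: 49.9
```

```bash
cat > fit.py <<'E'
from h import *
E
python3 - <<'E'
from h import *
import pickle
s,p,T=now();print(scoop(),s['ft_force'],s['torque'],s['joint_positions'].round(2))
# bowl rim fit from first top view
d=pickle.load(open('c0.pkl','rb'))['top']; im=d['img'].astype(int)
m=((im[...,1]>110)).astype(np.uint8); m[:130]=0;m[230:]=0;m[:,:285]=0;m[:,385:]=0
k,l,st,ce=cv2.connectedComponentsWithStats(m); i=1+np.argmax(st[1:,4])
cs,_=cv2.findContours((l==i).astype(np.uint8),0,cv2.CHAIN_APPROX_NONE); h=cv2.convexHull(cs[0])[:,0]
X=np.array([pt(d,u,v,.065)[:2] for u,v in h]); (c,r)=cv2.minEnclosingCircle((X*1000).astype(np.float32)); print('bowl',c,r)
pickle.dump((cam('top'),cam('side')),open('c7.pkl','wb'))
b=np.array([c[0]/1e3,c[1]/1e3])
E
```

```text
(array([ 0.6954, -0.173 ,  0.133 ]), np.float64(176.51), np.float64(18.03)) [ 0.38004773 -0.22544479 -2.30883744] [-0.08647268 -0.62980152 -0.0130878 ] [ 0.    0.87  0.48  0.71 -0.28  1.93  0.26]
bowl (556.4545288085938, -217.4460906982422) 96.06554412841797
```

Run:
```python
from h import *
s,p,T=now()
def leg(N,t,n,az=176.3): return (np.array(N)-Rs(az,t)@[.127,0,.002],az,t,n)
N=(.5815,-.219)
L=[leg((*N,.172),18,5),leg((*N,.105),8,4),leg((*N,.084),0,4)]+[leg((*N,.084-.002*i),-5*i,3) for i in range(1,8)]
rows((p,T),L,1)
```

```text
-1.07 0.19 -0.02 -0.0001 -0.0001 0.0007 1; -1.07 0.19 -0.02 -0.0002 -0.0002 0.0007 1; -1.07 0.2 -0.03 -0.0001 -0.0001 0.0007 1; -1.07 0.19 -0.02 -0.0002 -0.0002 0.0007 1; -1.06 0.19 -0.02 -0.0001 -0.0001 0.0006 1
-0 0.02 1.05 -0.0436 -0 0 1; -0 -0.02 1.07 -0.0437 -0 0 1; -0 -0.07 1.09 -0.0436 -0 0 1; -0 -0.11 1.1 -0.0437 -0 0 1; -0 -0.32 0.08 -0.0349 -0 0 1
-0 -0.32 0.09 -0.0349 -0 0 1; -0 -0.32 0.09 -0.0349 -0 0 1; -0 -0.32 0.09 -0.0349 -0 0 1; -0 -0.32 -0.3 -0.0291 -0 0 1; -0 -0.3 -0.3 -0.0291 -0 0 1
-0 -0.3 -0.3 -0.0291 -0 0 1; -0 -0.32 -0.3 -0.0291 -0 0 1; -0 -0.31 -0.29 -0.0291 -0 0 1; -0 -0.3 -0.3 -0.029 -0 0 1; -0 -0.33 -0.3 -0.0291 -0 0 1
-0 -0.32 -0.3 -0.0291 -0 0 1; -0 -0.31 -0.3 -0.0291 -0 0 1; -0 -0.33 -0.3 -0.0291 -0 0 1; -0 -0.32 -0.3 -0.0291 -0 0 1; -0 -0.31 -0.3 -0.0291 -0 0 1
-0 -0.34 -0.3 -0.0291 -0 0 1; -0 -0.33 -0.31 -0.0291 -0 0 1; -0 -0.32 -0.3 -0.029 -0 0 1; -0 -0.34 -0.3 -0.0291 -0 0 1; -0 -0.33 -0.31 -0.0291 -0 0 1
-0 -0.33 -0.31 -0.0291 -0 0 1; -0 -0.35 -0.31 -0.0291 -0 0 1; -0 -0.33 -0.3 -0.0291 -0 0 1; -0 -0.33 -0.31 -0.0291 -0 0 1
```

Moving above the bowl, then levelling only to 8° nose-up, and checking before tipping.

Call:
{"api": "jog_arm", "payload": {
  "rows": "-0.8 0.15 0 0 0 0.0007 1; -1.2 0.2 0 0 0 0.0007 1; -1.4 0.2 0 0 0 0.0007 1; -1.2 0.2 -0.1 0 0 0.0007 1; -0.74 0.2 0 0 0 0.0007 1"
}}

```text
time: 19.48
position: [0.7332, -0.2301, 0.2304]
tool_rot: [-2.114, -1.979, 0.314]
ft_force: [0.0, -0.7, -2.5]
grip_width: 0.246
grip_force: 49.9
```

Call:
{"api": "jog_arm", "payload": {
  "rows": "0 0.02 1.05 -0.0436 0 0 1; 0 -0.02 1.07 -0.0436 0 0 1; 0 -0.07 1.09 -0.0436 0 0 1; 0 -0.11 1.1 -0.0436 0 0 1; 0 0 0 0 0 0 1"
}}

```text
time: 20.1
position: [0.7199, -0.2276, 0.1891]
tool_rot: [-2.214, -2.074, 0.146]
ft_force: [-0.5, 0.6, -2.9]
grip_width: 0.249
grip_force: 49.9
```

Run:
```python
from h import *
s,p,T=now();o=scoop();print(o,s['ft_force'],s['joint_positions'].round(2)); S=T@M.T; print('nose',p-S@TO+S@[.127,0,.002])
```

```text
(array([ 0.7051, -0.2264,  0.0857]), np.float64(176.27), np.float64(8.14)) [-0.48170455  0.56109107 -2.88963762] [ 0.    0.72  0.49  1.02 -0.27  1.61  0.35]
nose [ 0.57997007 -0.21826907  0.1056146 ]
```

Call:
{"api": "jog_arm", "payload": {
  "rows": "0 -0.32 0.09 -0.035 0 0 1; 0 -0.32 0.09 -0.035 0 0 1; 0 -0.32 0.09 -0.035 0 0 1; 0 -0.32 0.09 -0.035 0 0 1; 0 -0.31 -0.3 -0.029 0 0 1"
}}

```text
time: 20.72
position: [0.7052, -0.2266, 0.19]
tool_rot: [2.277, 2.135, 0.031]
ft_force: [0.9, -0.2, -2.3]
grip_width: 0.251
grip_force: 49.9
```

Call:
{"api": "jog_arm", "payload": {
  "rows": "0 -0.31 -0.3 -0.029 0 0 1; 0 -0.31 -0.3 -0.029 0 0 1; 0 -0.31 -0.3 -0.029 0 0 1; 0 -0.31 -0.3 -0.029 0 0 1; 0 -0.31 -0.3 -0.029 0 0 1"
}}

```text
time: 21.35
position: [0.6885, -0.2257, 0.2038]
tool_rot: [2.195, 2.058, 0.181]
ft_force: [-0.4, -0.3, -2.2]
grip_width: 0.252
grip_force: 49.9
```

Call:
{"api": "jog_arm", "payload": {
  "rows": "0 -0.32 -0.3 -0.029 0 0 1; 0 -0.32 -0.3 -0.029 0 0 1; 0 -0.32 -0.3 -0.029 0 0 1; 0 -0.32 -0.3 -0.029 0 0 1; 0 -0.32 -0.3 -0.029 0 0 1"
}}

```text
time: 21.98
position: [0.669, -0.2242, 0.2143]
tool_rot: [2.109, 1.977, 0.321]
ft_force: [-0.1, -0.0, -1.1]
grip_width: 0.249
grip_force: 49.9
```

Call:
{"api": "jog_arm", "payload": {
  "rows": "0 -0.33 -0.3 -0.029 0 0 1; 0 -0.33 -0.3 -0.029 0 0 1; 0 -0.33 -0.3 -0.029 0 0 1; 0 -0.33 -0.3 -0.029 0 0 1; 0 -0.33 -0.3 -0.029 0 0 1"
}}

```text
time: 22.6
position: [0.6482, -0.223, 0.2221]
tool_rot: [2.019, 1.892, 0.45]
ft_force: [-0.1, -0.4, -1.9]
grip_width: 0.25
grip_force: 49.9
```

Call:
{"api": "jog_arm", "payload": {
  "rows": "0 -0.33 -0.3 -0.029 0 0 1; 0 -0.34 -0.3 -0.029 0 0 1; 0 -0.33 -0.3 -0.029 0 0 1; 0 -0.33 -0.3 -0.029 0 0 1; 0 0 0 0 0 0 1"
}}

```text
time: 23.22
position: [0.6302, -0.2219, 0.2258]
tool_rot: [1.947, 1.823, 0.545]
ft_force: [0.2, -0.7, -1.1]
grip_width: 0.251
grip_force: 49.9
```

Run:
```python
from h import *
import pickle
s,p,T=now();o=scoop();print(o,s['ft_force'],s['torque'],s['joint_positions'].round(2)); S=T@M.T; print('nose',p-S@TO+S@[.127,0,.002])
a,b=cam('top'),cam('side');pickle.dump((a,b),open('c8.pkl','wb'))
A=cv2.resize(a['img'][110:260,240:420],(400,333),interpolation=3);B=cv2.resize(b['img'][150:330,200:380],(400,400),interpolation=3)
C=np.zeros((600,800,3),np.uint8);C[:333,:400]=A;C[:400,400:]=B
cv2.imwrite('pics/m8.png',C)
for n,d in(('top',a),('side',b)):
    im=d['img'].astype(int); m=((im[...,2]-im[...,0]>60)&(im[...,1]-im[...,0]>25)).astype(np.uint8)
    q=px(d,(.5565,-.2174,.04)); k,_,st,ce=cv2.connectedComponentsWithStats(m)
    print(n,q.round(0),[(ce[i].round(0),st[i,4]) for i in range(1,k) if np.linalg.norm(ce[i]-q)<60 and st[i,4]>20])
```

```text
(array([ 0.6874, -0.2255,  0.1384]), np.float64(176.21), np.float64(-33.23)) [ 0.1680912  -0.70665169 -1.10370037] [-6.43128347e-02  8.68286188e-01  7.11659926e-04] [-0.11 -0.03  0.5   1.96 -0.27  0.67  0.5 ]
nose [ 0.58028748 -0.21844492  0.0704298 ]
top [330. 182.] [(array([322., 176.]), np.int32(182)), (array([328., 193.]), np.int32(182))]
side [279. 279.] [(array([279., 282.]), np.int32(899))]
```

The balls' blob in the side view at (279,282) has 899 px, against about 306 px expected per ball. That matches all three in the bowl and none left on the scoop. I'll raise, level, and return the scoop to its old place.

Run:
```python
from h import *
s,p,T=now(); S=T@M.T;o=p-S@TO
rows((p,T),[((o[0]+.01,o[1]+.02,o[2]+.08),176.2,-33.2,5),((.60,-.06,.13),174.5,0,10),((.567,-.016,.06),174.2,0,5),((.567,-.016,.006),174.2,0,5)],1)
```

```text
0.42 1.02 -1.24 0.0002 -0.0003 0.0002 1; 0.41 1.03 -1.25 0.0002 -0.0003 0.0002 1; 0.42 1.02 -1.24 0.0001 -0.0004 0.0002 1; 0.42 1.03 -1.24 0.0002 -0.0003 0.0003 1; 0.41 1.02 -1.25 0.0002 -0.0003 0.0002 1
1.39 -0.78 0.17 0.0579 -0.0009 0.0029 1; 1.39 -0.78 0.25 0.058 -0.0008 0.0029 1; 1.39 -0.77 0.33 0.0579 -0.0009 0.0028 1; 1.38 -0.75 0.41 0.058 -0.0008 0.0029 1; 1.38 -0.72 0.48 0.0579 -0.0009 0.0029 1
1.38 -0.71 0.56 0.058 -0.0009 0.0029 1; 1.37 -0.67 0.63 0.0579 -0.0008 0.0029 1; 1.37 -0.64 0.71 0.0579 -0.0009 0.0028 1; 1.37 -0.6 0.77 0.058 -0.0008 0.0029 1; 1.36 -0.56 0.85 0.0579 -0.0009 0.0029 1
0.81 -0.74 1.4 0 0 0.001 1; 0.81 -0.74 1.4 0 0 0.0011 1; 0.82 -0.75 1.4 0 0 0.001 1; 0.81 -0.74 1.4 0 0 0.0011 1; 0.81 -0.75 1.4 0 0 0.001 1
-0 0 1.08 0 0 0 1; -0 0 1.08 0 0 0 1; -0 0 1.08 0 0 0 1; -0 0 1.08 0 0 0 1; -0 0 1.08 0 0 0 1
```

Call:
{"api": "jog_arm", "payload": {
  "rows": "0.42 1.02 -1.24 0 0 0 1; 0.42 1.02 -1.24 0 0 0 1; 0.42 1.02 -1.24 0 0 0 1; 0.42 1.02 -1.24 0 0 0 1; 0.42 1.02 -1.24 0 0 0 1"
}}

```text
time: 23.95
position: [0.6414, -0.2012, 0.3074]
tool_rot: [1.945, 1.823, 0.545]
ft_force: [0.0, -0.2, -1.1]
grip_width: 0.248
grip_force: 49.9
```

Call:
{"api": "jog_arm", "payload": {
  "rows": "1.39 -0.78 0.17 0.058 -0.001 0.003 1; 1.39 -0.78 0.25 0.058 -0.001 0.003 1; 1.39 -0.77 0.33 0.058 -0.001 0.003 1; 1.38 -0.75 0.41 0.058 -0.001 0.003 1; 1.38 -0.72 0.48 0.058 -0.001 0.003 1"
}}

```text
time: 24.58
position: [0.6194, -0.1298, 0.2749]
tool_rot: [2.144, 1.977, 0.29]
ft_force: [0.2, -0.3, -0.5]
grip_width: 0.249
grip_force: 49.9
```

Call:
{"api": "jog_arm", "payload": {
  "rows": "1.38 -0.71 0.56 0.058 -0.001 0.003 1; 1.37 -0.67 0.63 0.058 -0.001 0.003 1; 1.37 -0.64 0.71 0.058 -0.001 0.003 1; 1.37 -0.6 0.77 0.058 -0.001 0.003 1; 1.36 -0.56 0.85 0.058 -0.001 0.003 1"
}}

```text
time: 25.2
position: [0.6002, -0.0591, 0.2345]
tool_rot: [-2.325, -2.112, 0.001]
ft_force: [0.1, 0.8, -1.0]
grip_width: 0.247
grip_force: 49.9
```

Call:
{"api": "jog_arm", "payload": {
  "rows": "0.81 -0.74 1.4 0 0 0.001 1; 0.81 -0.74 1.4 0 0 0.001 1; 0.81 -0.74 1.4 0 0 0.001 1; 0.81 -0.74 1.4 0 0 0.001 1; 0.81 -0.74 1.4 0 0 0.001 1"
}}

```text
time: 25.82
position: [0.5663, -0.0154, 0.1632]
tool_rot: [2.331, 2.106, -0.0]
ft_force: [-0.1, -1.5, -1.0]
grip_width: 0.251
grip_force: 49.9
```

Call:
{"api": "jog_arm", "payload": {
  "rows": "0 0 1 0 0 0 1; 0 0 1 0 0 0 1; 0 0 1 0 0 0 1; 0 0 0.8 0 0 0 1; 0 0 0 0 0 0 1"
}}

```text
time: 26.45
position: [0.5664, -0.0162, 0.1251]
tool_rot: [-2.33, -2.106, 0.002]
ft_force: [-0.9, -0.6, -0.9]
grip_width: 0.253
grip_force: 49.9
```

Run:
```python
from h import *
s,p,T=now(); print(scoop(),s['ft_force'],s['torque'], (T@M.T).round(4)); rows((p,T),[((.567,-.016,.003),174.2,0,3)],1)
```

```text
(array([ 0.5662, -0.0163,  0.0206]), np.float64(174.21), np.float64(0.09)) [-0.86085538 -0.55942131 -0.89017399] [-0.0740513   0.02750795  0.00855466] [[-9.949e-01 -1.010e-01  1.600e-03]
 [ 1.010e-01 -9.949e-01  5.000e-04]
 [ 1.500e-03  7.000e-04  1.000e+00]]
0.01 0.02 0.59 -0.0005 0.0002 0 1; 0.01 0.02 0.59 -0.0005 0.0003 0.0001 1; 0.01 0.02 0.58 -0.0005 0.0002 -0 1
```

Call:
{"api": "jog_arm", "payload": {
  "rows": "0 0 0.7 0 0 0 1; 0 0 0.6 0 0 0 1; 0 0 0.4 0 0 0 1; 0 0 0.15 0 0 0 1; 0 0 0 0 0 0 1"
}}

```text
time: 27.08
position: [0.5668, -0.016, 0.1074]
tool_rot: [2.33, 2.107, -0.001]
ft_force: [-0.5, -0.4, -2.0]
grip_width: 0.25
grip_force: 49.9
```

Call:
{"api": "jog_arm", "payload": {
  "rows": "0 0 0.1 0 0 0 1; 0 0 0 0 0 0 1; 0 0 0.1 0 0 0 1; 0 0 0 0 0 0 1"
}}

```text
time: 27.58
position: [0.5667, -0.016, 0.1054]
tool_rot: [2.331, 2.107, -0.001]
ft_force: [-0.7, 0.7, -1.1]
grip_width: 0.251
grip_force: 49.9
```

Run:
```python
from h import *
s,p,T=now(); print(scoop(),s['ft_force'],s['torque'])
```

```text
(array([ 0.5667, -0.016 ,  0.0009]), np.float64(174.23), np.float64(0.02)) [-0.69103715  0.67259592 -1.09009238] [-0.10999838  0.02549475  0.01951601]
```

One more millimetre down, then a gentle release and retreat.

Call:
{"api": "jog_arm", "payload": {
  "rows": "0 0 0.05 0 0 0 1; 0 0 0.05 0 0 0 1; 0 0 0 0 0 0 1; 0 0 0 0 0 0 1"
}}

```text
time: 28.08
position: [0.5668, -0.016, 0.1045]
tool_rot: [2.33, 2.107, -0.0]
ft_force: [0.2, 0.3, -0.8]
grip_width: 0.247
grip_force: 49.9
```

Call:
{"api": "jog_arm", "payload": {
  "rows": "0 0 0 0 0 0 0.45; 0 0 0 0 0 0 0.3; 0 0 0 0 0 0 0; 0 0 0 0 0 0 -0.4; 0 0 0 0 0 0 -0.8",
  "force": 10
}}

```text
time: 28.7
position: [0.5668, -0.016, 0.1045]
tool_rot: [2.33, 2.107, -0.0]
ft_force: [0.9, -0.6, 0.8]
grip_width: 0.608
grip_force: 0.0
```

Call:
{"api": "jog_arm", "payload": {
  "rows": "0 0 0 0 0 0 -1; 0 0 0 0 0 0 -1; 0 0 0 0 0 0 -1; 0 0 0 0 0 0 -1; 0 0 0 0 0 0 -1"
}}

```text
time: 29.32
position: [0.5668, -0.016, 0.1045]
tool_rot: [2.33, 2.107, -0.001]
ft_force: [0.3, 0.8, 1.1]
grip_width: 0.996
grip_force: 0.0
```

Run:
```python
from h import *
s,p,T=now(); print(scoop(),s['ft_force'],s['grip_width'])
```

```text
(array([ 0.5668, -0.0161, -0.    ]), np.float64(174.23), np.float64(0.01)) [0.28870665 0.83123247 1.0537325 ] 0.9956964928270249
```

Retreat straight up, then back out of view.

Call:
{"api": "jog_arm", "payload": {
  "rows": "0 0 -2 0 0 0 -1; 0 0 -3 0 0 0 -1; 0 0 -4 0 0 0 -1; 0 0 -4 0 0 0 -1; 0 0 -4 0 0 0 -1"
}}

```text
time: 29.95
position: [0.5667, -0.016, 0.2758]
tool_rot: [2.33, 2.107, -0.0]
ft_force: [-0.2, 0.4, -0.5]
grip_width: 1.0
grip_force: 0.0
```

Call:
{"api": "jog_arm", "payload": {
  "rows": "0 0 -3 0 0 0 -1; 0 -3 0 0 0 0 -1; 0 -4 0 0 0 0 -1; 0 -4 0 0 0 0 -1; 0 0 0 0 0 0 -1"
}}

```text
time: 30.58
position: [0.4557, -0.0046, 0.3051]
tool_rot: [-2.329, -2.108, -0.002]
ft_force: [0.2, -0.5, -0.2]
grip_width: 0.999
grip_force: 0.0
```

Run:
```python
from find import *
s,p,T=now(); print(p,s['ft_force'])
run('c9.pkl'); a,b=pickle.load(open('c9.pkl','rb'))
A=cv2.resize(a['img'][90:300,90:400],(400,271),interpolation=3);B=cv2.resize(b['img'][100:330,150:380],(400,400),interpolation=3)
o=np.zeros((600,800,3),np.uint8);o[:271,:400]=A;o[:400,400:]=B
C=cv2.resize(a['img'][90:300,90:400],(400,271));cv2.imwrite('pics/m9.png',np.r_[o[:400]])
```

```text
[ 0.4557209 -0.0046382  0.3050954] [ 0.20412866 -0.496075   -0.20020775]
top [(np.float64(-56.0), np.float64(47.0), 23), (np.float64(-87.0), np.float64(46.0), 23), (np.float64(-126.0), np.float64(-50.0), 21), (np.float64(-126.0), np.float64(-3.0), 22)]
side [(np.float64(-57.0), np.float64(46.0), 16), (np.float64(-88.0), np.float64(44.0), 17), (np.float64(-126.0), np.float64(-5.0), 14)]
```

View pics/m9.png

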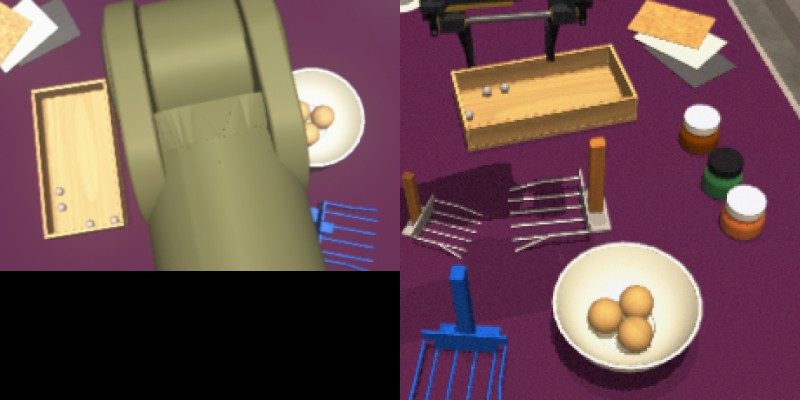

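The final view shows three balls in the bowl (side crop, about (620,315)), four beads in the tray, and the scoop upright at (560,200). The jars are undisturbed and the arm is clear, so I'm handing in.

```bash
python3 -c "
from bench import ticket
print(ticket.close_job())"
```

```text
the job is handed in; nothing more can be done
None
```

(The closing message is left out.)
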